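# Dial the lamp charger to green and start it

### The arm

A 6-joint arm with a two-finger parallel gripper is mounted at the origin on the work surface. World frame = base frame: x ahead of the robot, y to its left, z up, the work surface at z = 0. Lengths are in mm, angles in rad, forces in N, time in s.
With the tool pointing down it reaches from about 275 to 825 mm from the base axis. Payload 5.2 kg.
Tool frame: the origin (TCP) lies at the very end of the fingers, on their centre line; the grasp point (between the pads) lies 19 mm behind it; z points along the fingers, y is the direction in which the jaws open and shut (so a half turn about z gives the same grasp; the last joint's range is limited). The gripper opens to 93 mm and grips with 3 to 60 N. Pads are 15 mm wide; open, the fingers measure 128 mm over their backs; the gripper's body (75 mm by 188 mm) begins 65 mm behind the grasp point.
Start: joints at [-1.361, 0.259, 1.535, -0, 1.348, -0.203], TCP at [220.667, -503.797, 218.653] pointing down, gripper open.
Joint ranges: [-3.14, 3.14], [-0.91, 2.08], [0.19, 2.58], [-1.22, 4.36], [0.22, 2.71], [-3.12, 3.12]. Speed limits (rad/s): [2.57, 2.57, 3.14, 3.14, 3.14, 3.14].

### API

Orientations are given as [roll, pitch, yaw] about the fixed x, y, z axes, in that order (R = Rz(yaw) Ry(pitch) Rx(roll)).
In Python, from bench import robot gives the robot as it stands. The module is installed in compiled form; this text tells all that it offers. Calls block until the motion is done:
- robot.move_ptp(position, orientation): joint-space move of the TCP to a pose.
- robot.move_linear(position, ori=None, speed=150, f_stop=None): straight line of the TCP; ori=None keeps the orientation; speed is the mean speed in mm/s. With f_stop (N) it stops when the force on the tool has changed by that much, and returns True; else False.
- robot.move_j(angles): joint-space move.
- robot.move_gripper(opening): opening from 0.0 (shut) to 1.0 (fully open); the grip force is fixed at half the most; returns when the fingers have stopped.
- robot.sleep(seconds).
- robot.inverse_kinematics(position, orientation): joint angles nearest the present ones, or None.
- robot.get_image(name): name is "scene" or "top"; returns a dict with "img" (480x640x3 uint8, blue, green, red), "fovy" (degrees; the focal length in pixels is half the picture's height over the tangent of half this angle, whatever the lens; pixels are square), "cx", "cy" (the principal point, pixels), "k1" (the pictures are not rectified: a ray, as slopes to the right and down, at radius r is drawn at 1 + k1 r^2 times it, then the intrinsics apply), "eye" and "orientation" of the camera in the world. Camera axes: x right, y down, z forward; pixel columns grow to the right and rows downward; lengths in mm; the calibration is good to about 2 mm. A picture is of the moment at which its call begins. There is no depth.
A pose or a line that the arm cannot do raises robot.MotionError and nothing moves.
- robot.hand_in(): hands the job in, once; it reports no verdict.
Readings, each from a call of its own:
- robot.current_t(): time.
- robot.current_qpos(): joint angles.
- robot.current_joint_vel(): joint speeds.
- robot.current_joint_efforts(): joint torques, N m.
- robot.current_tcp_pos(): TCP position.
- robot.current_eef_rot(): TCP orientation.
- robot.current_contact_force(): force on the tool from outside, world axes, zero at the start.
- robot.current_ft_torque(): the same for the moment, N m.
- robot.current_gripper_width(): opening from 0.0 (shut) to 1.0 (fully open).
Only numpy, scipy, OpenCV 4.12 (cv2) and the standard library are available. Lean on these libraries where they do the work, as an engineer would, in place of code of your own. Each camera call takes 0.05 s, during which the arm holds its last target. There are 200 camera calls.

### The job

On the lamp-battery charger, flick the upright rib of the thumbwheel towards the charger's back (away from the robot) with a fingertip, click by click, until the green rib, which may start out of sight inside, stands straight up; do not go past it. Then press the red start button down with a fingertip; it must not be pressed on any other setting. Do not lift the charger or shove it out of its place, and leave the things around it where they are.

Things in the scene. Friction and masses are not known exactly. Their poses are not given: they have to be found in the camera images.
- wheel_axis (a point): Centre of the thumbwheel on its level axle, 48 mm above the counter, in a slot amid the charger's top. Axes are the charger's (fixed): z up, y along the axle, x level, towards the charger's back. Wheel 24 mm wide; black hub, radius 24 mm; six radial ribs 60 degrees apart, 5 mm thick, tips 40 mm from the axle: one green, five white. Two yellow marks flank the upright rib.
- wheel_top (a point): Middle of the tip of whichever rib stands upright at rest: 40 mm straight above the axle, 88 mm above the counter, 30 mm above the charger's top; fixed to the charger, axes as wheel_axis. The neighbouring ribs lean 60 degrees to front and back. Beside the upright rib a fingertip can go down up to 15 mm below this point before it meets the hub.
- wheel (a joint): Turn of the wheel, rad: 0 = green rib straight up, grows as its top moves to the charger's back (+x). Clicks every 1.047; starts 1, 2 or 3 clicks short of 0. Pushed under half a click it springs back, past half it snaps on. A level stroke 8 to 12 mm below the upright tip, until the fingertip's leading side is 28 to 45 mm past the axle, gives one click; 2 to 3 N. Stops: -3.66 and 1.52.
- green_tip (a point): Middle of the outer tip of the green rib, 40 mm from the axle; it turns with the wheel.
- start_top (a point): Centre of the top of the round red start button, 28 mm across, in a black collar on the charger's top, 66 mm to the charger's right (-y) of the wheel's middle. It is pressed straight down.
- start (a joint): Travel of the start button in m: 0 when released, 0.006 fully down, which takes about 5 N; it counts as pressed beyond 0.004 and springs back.
- charger: Grey lamp-battery charger, 120 mm (x) by 200 mm (y), its flat top 58 mm above the counter, 1.6 kg, standing loose on four rubber feet; origin under its middle at counter height, x to its back, y to its left. A black battery with an orange stripe, 90 x 50 mm, sits fixed in a bay on its left (centre at y = +66 mm), its top 76 mm above the counter.
- lamp: Bystander: handheld inspection lamp lying on the counter, black grip and orange head, 250 mm long along its x, 40 mm wide, 46 mm high at its toggle switch; origin on the counter at the grip's forward part.
- canister: Bystander: round steel canister, 96 mm across, 113 mm high with its hinged lid shut; origin at the centre of its foot.
- clip_a: Bystander: black plastic trim clip standing on its head, 22 mm across, 22 mm high; origin at the centre of its foot.
- clip_b: Bystander: the other trim clip, alike.
- brush: Bystander: white silicone brush, 160 mm long along its x, 34 mm wide, 14 mm high; origin on the counter near its middle.
- socket: Bystander: steel wrench socket standing upright, 26 mm across, 50 mm high; origin at the centre of its foot.
There are look-alikes about, which are no part of the job. There is more than one size of the charger; the job needs the smaller.

How it is judged:
By the outcome, as a careful person would: the job done as asked, in the order asked, and still so for the second after the job is handed in, with the robot touching nothing.
It also fails if it takes over 45 s, if anything falls off the work surface, if the arm or the gripper's body presses on something with over 40 N, if the wrist force passes 120 N, or if a joint passes its speed limit or range.

## Working session

There is one attempt and no reset: what is moved stays moved. The work goes in short steps, each a Python script; the robot and the scene stay as the last script left them, time stands still between calls to the robot, and variables do not carry over. Pictures are saved under pics/ and viewed, about 8 in all and at most 12, crops included, and the job is handed in when it is done.

```bash
mkdir -p pics
cat > h.py <<'E'
import numpy as np, cv2
from scipy.spatial.transform import Rotation as R
from bench import robot
def cam(name):
    d=robot.get_image(name); f=240/np.tan(np.radians(d['fovy'])/2)
    d['f']=f; d['R']=R.from_euler('xyz',d['orientation']).as_matrix(); d['e']=np.array(d['eye'],float); return d
def proj(d,P):
    c=(np.atleast_2d(P)-d['e'])@d['R']; s=c[:,:2]/c[:,2:]; r2=(s**2).sum(1,keepdims=True)
    return s*(1+d['k1']*r2)*d['f']+[d['cx'],d['cy']]
def ray(d,uv):
    t=(np.array(uv,float)-[d['cx'],d['cy']])/d['f']; s=t.copy()
    for _ in range(30): s=t/(1+d['k1']*(s@s))
    return d['R']@np.array([s[0],s[1],1])
def atz(d,uv,z):
    v=ray(d,uv); return d['e']+v*(z-d['e'][2])/v[2]
E
python3 - <<'E'
from h import *
for n in("scene","top"):
    d=cam(n); cv2.imwrite(f'pics/{n}0.png',d['img']); print(n,{k:d[k] for k in d if k not in('img','R')})
E
```

```text
scene {'fovy': 43.54192223327087, 'cx': 319.35444318586843, 'cy': 247.17964530449382, 'k1': 0.03501931426869887, 'eye': array([1205.05910073,  638.78679065, 1170.80327028]), 'orientation': array([-2.45031235, -0.01248266,  2.36763504]), 'f': np.float64(600.9259085008053), 'e': array([1205.05910073,  638.78679065, 1170.80327028])}
top {'fovy': 50.667752775820425, 'cx': 321.3163487250331, 'cy': 231.9187490331162, 'k1': -0.0311742203666822, 'eye': array([ 284.77740458,   29.24381717, 1332.23453414]), 'orientation': array([-2.93477505,  0.00621607, -1.72698707]), 'f': np.float64(506.94792933506994), 'e': array([ 284.77740458,   29.24381717, 1332.23453414])}
```

View pics/scene0.png

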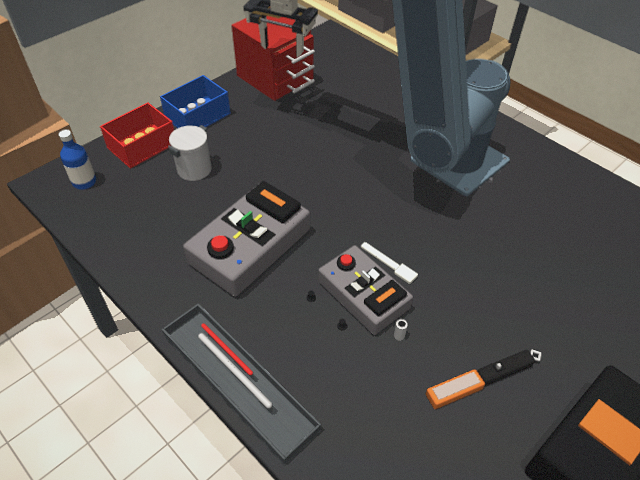

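View pics/top0.png

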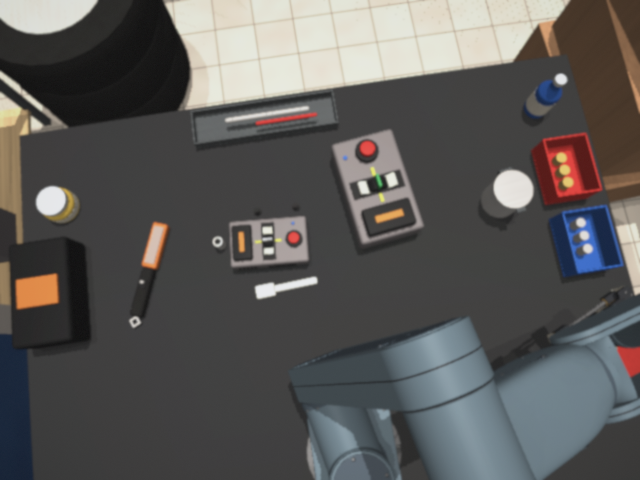

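Two chargers could be meant: the larger at top (377,187) / scene (247,237), with its green rib up, and the smaller at top (269,242) / scene (367,288). I choose the smaller; its length of about 78 px is roughly 200 mm. Next is a close crop.

Run:
```python
import cv2,numpy as np
s=cv2.imread('pics/scene0.png')[235:340,305:425];t=cv2.imread('pics/top0.png')[200:300,220:325]
a=cv2.resize(s,(600,525),interpolation=3)
cv2.imwrite('pics/c_scene.png',cv2.resize(s,(800,700),interpolation=3)[:600] if 0 else cv2.resize(s,(684,598),interpolation=3))
cv2.imwrite('pics/c_top.png',cv2.resize(t,(630,600),interpolation=3))
```

```text
(no output)
```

View pics/c_scene.png

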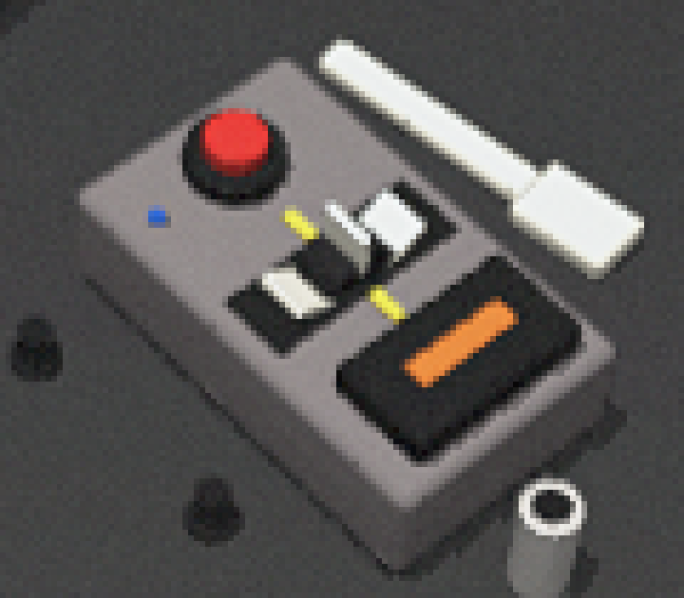

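View pics/c_top.png

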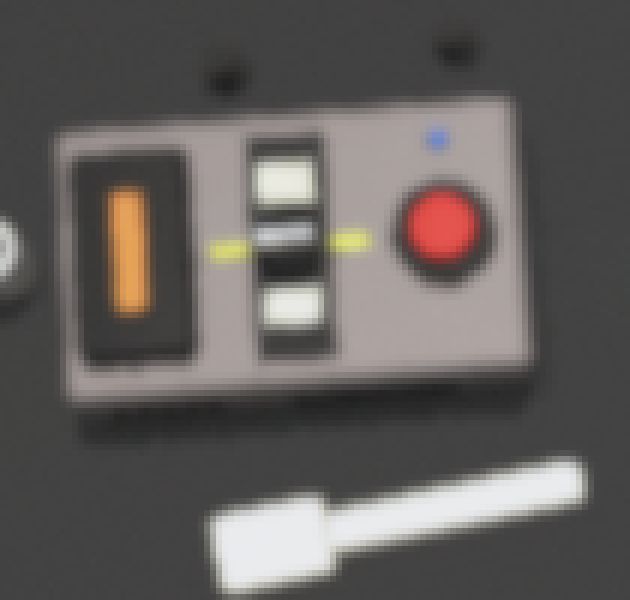

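The smaller charger is confirmed. A white rib is up and both leaning neighbours are white, so green is hidden inside, 2 or 3 clicks short. The yellow marks are at about top crop (230,252) and (350,241), and the button is at top crop (442,228) and scene crop (235,137).

Run:
```python
from h import *
from scipy.optimize import least_squares
T=cam('top');S=cam('scene')
pt={ 'bl':((57,135),(60,100,58)),'br':((513,98),(60,-100,58)),'fr':((532,362),(-60,-100,58)),'fl':((70,402),(-60,100,58)),'tip':((286,234),(0,0,88))}
ps={'br':((80,195),(60,-100,58)),'fr':((285,60),(-60,-100,58)),'fl':((614,352),(-60,100,58)),'bl':((403,508),(60,100,58)),'tip':((348,232),(0,0,88))}
tw=[(np.array(a)/6+[220,200]-.4,b) for a,b in pt.values()]; sw=[(np.array(a)/5.7+[305,235]-.4,b) for a,b in ps.values()]
def W(p,b): b=np.array(b,float);c,s=np.cos(p[2]),np.sin(p[2]);return [p[0]+c*b[0]-s*b[1],p[1]+s*b[0]+c*b[1],b[2]]
def res(p,which=3):
    o=[]
    if which&1:o+=[proj(T,W(p,b))[0]-a for a,b in tw]
    if which&2:o+=[proj(S,W(p,b))[0]-a for a,b in sw]
    return np.concatenate(o)
g=atz(T,np.array([290,246])/6+[220,200],58)
for w in(1,2,3):
    r=least_squares(res,[g[0],g[1],0],args=(w,)); print(w,r.x.round(3)); print(r.fun.reshape(-1,2).round(1).tolist())
p=r.x
# button: triangulate
a=ray(T,np.array([442,228])/6+[220,200]-.4);b=ray(S,np.array([235,137])/5.7+[305,235]-.4)
k=np.linalg.lstsq(np.c_[a,-b],S['e']-T['e'],rcond=None)[0]; A=T['e']+k[0]*a;B=S['e']+k[1]*b;print('button',A,B,'pred',W(p,(0,-66,66)))
# brush/socket/clips rough
for n,uv in dict(clipa=(257,213),clipb=(296,208),brush0=(316,281),brush1=(257,292)).items(): print(n,atz(T,uv,14)[:2].round())
print('socket',atz(T,(218,242),50)[:2].round(),robot.current_t())
```

```text
1 [ 5.48162e+02  1.32877e+02 -7.30000e-02]
[[-0.6, -0.7], [0.5, -0.9], [0.9, 0.8], [-0.6, 0.7], [-0.1, 0.0]]
2 [ 5.49746e+02  1.36531e+02 -8.20000e-02]
[[-2.0, -0.2], [0.4, -1.4], [1.9, 0.2], [-0.1, 1.6], [-0.2, -0.8]]
3 [ 5.48778e+02  1.34693e+02 -7.80000e-02]
[[-1.3, -1.0], [-0.1, -0.9], [0.1, 0.9], [-1.5, 0.4], [-0.9, -0.1], [-2.3, -0.7], [-0.1, -2.0], [1.6, -0.6], [-0.2, 0.8], [-0.5, -1.5]]
button [542.71080833  68.20665998  77.38555945] [542.48497839  68.53831558  77.3494381 ] pred [np.float64(543.6607700604411), np.float64(68.89130207814372), np.float64(66.0)]
clipa [638. 157.]
clipb [635.  51.]
brush0 [432.  28.]
brush1 [428. 184.]
socket [567. 263.] 0.2
```

```bash
cat >> h.py <<'E'
PX,PY,YAW=548.6,134.2,-0.077
def C(x,y,z): c,s=np.cos(YAW),np.sin(YAW); return [PX+c*x-s*y,PY+s*x+c*y,z]
def up(): 
    robot.move_linear(C(-42,0,112),speed=150)
def stroke():
    "one click: down in front of the upright rib, level stroke to the back, then straight up"
    robot.move_linear(C(-42,0,78),speed=100)
    f0=np.array(robot.current_contact_force())
    h=robot.move_linear(C(28.5,0,78),speed=60,f_stop=15)
    print('stop',h,'tcp',np.round(robot.current_tcp_pos(),1),'dF',np.round(robot.current_contact_force()-f0,1))
    p=np.array(robot.current_tcp_pos()); robot.move_linear([p[0],p[1],112],speed=120)
def shot(name,cam_='scene',box=(305,425,225,330),k=5):
    d=cam(cam_); a,b,c,e=box; cv2.imwrite(f'pics/{name}.png',cv2.resize(d['img'][c:e,a:b],None,fx=k,fy=k,interpolation=3))
E
python3 - <<'E'
from h import *
qs=[(robot.inverse_kinematics(C(-42,0,200),[np.pi,0,y]),y) for y in(YAW,YAW+np.pi,YAW-np.pi)]
for q,y in qs: print(y,None if q is None else np.round(q,2))
q,y=min([t for t in qs if t[0] is not None],key=lambda t:abs(t[0][5]+.2))
robot.move_gripper(0.0)
robot.move_ptp(C(-42,0,200),[np.pi,0,y]); print(robot.current_t())
up(); stroke(); up()
shot('s1'); print(robot.current_t())
E
```

```text
-0.077 [ 0.05  0.23  1.62 -0.    1.29  1.7 ]
3.064592653589793 [ 0.05  0.23  1.62  0.    1.29 -1.44]
-3.218592653589793 [ 0.05  0.23  1.62  0.    1.29 -1.44]
4.1417
stop False tcp [576.7 132.1  78. ] dF [-1.  -0.6  0.1]
7.7917
```

View pics/s1.png

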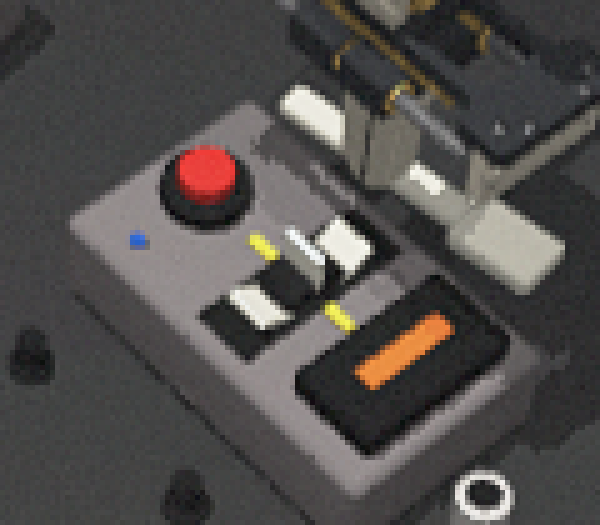

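The crop shows white still up, at about (305,245), and both neighbours white. That means either 3 clicks short at the start (now 2) or no click. I'll check the fingers first, then do a segmented stroke with force readings.

```bash
python3 - <<'E'
from h import *
print(robot.current_gripper_width(),np.round(robot.current_tcp_pos(),1),np.round(robot.current_eef_rot(),3))
d=cam('scene'); print((proj(d,robot.current_tcp_pos())-[305,225])*5, (proj(d,C(0,0,88))-[305,225])*5)
robot.move_linear(C(-42,0,78),speed=100)
f0=np.array(robot.current_contact_force()); xax=np.array(C(1,0,0))-C(0,0,0)
for x in(-20,-12,-6,0,6,12,18,23,28.5):
    h=robot.move_linear(C(x,0,78),speed=60,f_stop=15); print(x,h,np.round((np.array(robot.current_contact_force())-f0),1))
    if h: break
shot('s2a')
p=np.array(robot.current_tcp_pos()); robot.move_linear([p[0],p[1],112],speed=120); up()
shot('s2'); print(robot.current_t())
E
python3 -c "
import cv2,numpy as np
a=cv2.imread('pics/s2a.png');b=cv2.imread('pics/s2.png')
cv2.imwrite('pics/s2c.png',np.hstack([a[:,:400],b[:,:400]]))"
```

```text
0.002707311701661265 [507.8 137.3 112. ] [3.142e+00 1.000e-03 3.064e+00]
[[370.49682344 164.99299747]] [[300.30239284 242.96068394]]
-20 False [-0.7  0.2  0.1]
-12 False [-1.8  0.9  0.2]
-6 False [-0.7  0.9 -0.6]
0 False [0.6 0.2 0.3]
6 False [ 4.1  0.  -2.5]
12 False [-0.1  0.6  0.5]
18 False [ 1.  -0.9  0.2]
23 False [ 0.1 -0.5 -0.2]
28.5 False [0.3 0.2 0.4]
12.0333
```

View pics/s2c.png

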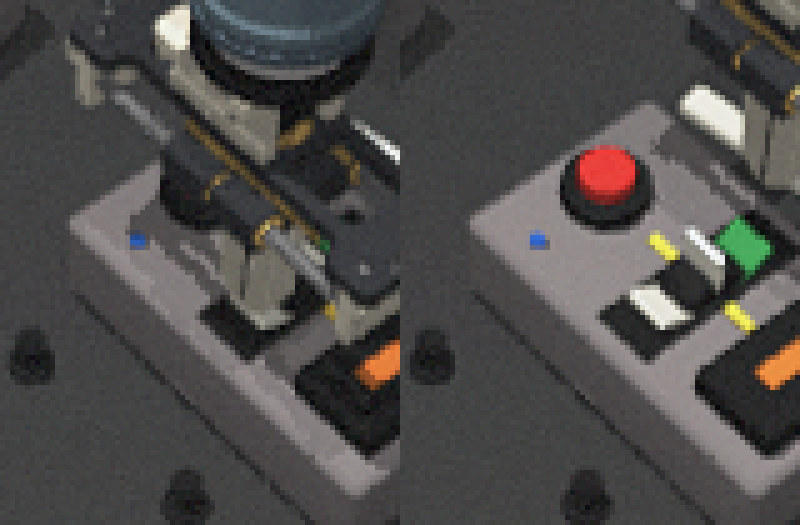

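In the crop, green now leans to the front at (745,248), so one click remains and the charger has not moved. One more stroke, then verify.

Run:
```python
from h import *
stroke(); up(); shot('s3'); print(robot.current_t())
```

```text
stop False tcp [576.7 132.1  78. ] dF [ 0.1  0.5 -0.4]
14.95
```

View pics/s3.png

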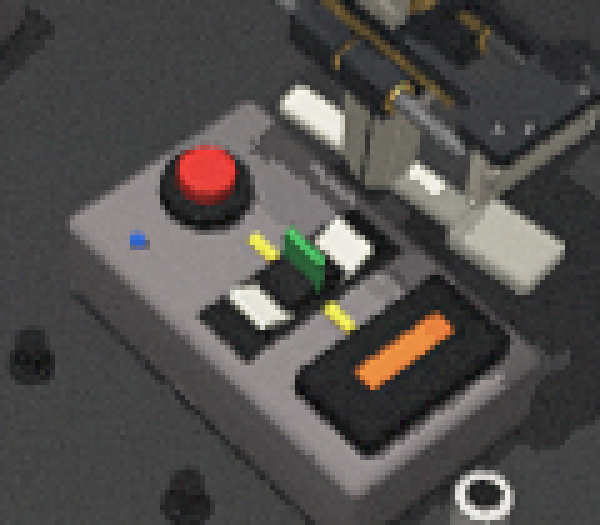

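Green is upright at crop (305,258), between the marks. Now I press the button.

```bash
python3 - <<'E'
from h import *
bx,by=542.8,68.4
robot.move_linear([bx,by,112],speed=120); robot.move_linear([bx,by,84],speed=60)
f0=np.array(robot.current_contact_force())
z=84
while z>65:
    z-=1; h=robot.move_linear([bx,by,z],speed=15,f_stop=14)
    F=(np.array(robot.current_contact_force())-f0)[2]; print(z,round(robot.current_tcp_pos()[2],1),round(F,1))
    if h or F>11: break
robot.sleep(.2)
shot('p1')
robot.move_linear([bx,by,112],speed=80)
robot.move_linear([bx-100,by-60,200],speed=200)
shot('p2'); print(robot.current_t())
E
python3 -c "
import cv2,numpy as np
a=cv2.imread('pics/p1.png');b=cv2.imread('pics/p2.png')
cv2.imwrite('pics/pc.png',np.hstack([a[:,:390],b[:,:410]]))"
```

```text
83 83.3 0.4
82 82.0 0.2
81 80.9 0.2
80 80.2 0.4
79 79.1 1.6
78 78.1 2.7
77 77.1 3.9
76 76.1 4.0
75 75.1 4.5
74 74.3 5.2
73 74.1 11.4
20.9417
```

View pics/pc.png

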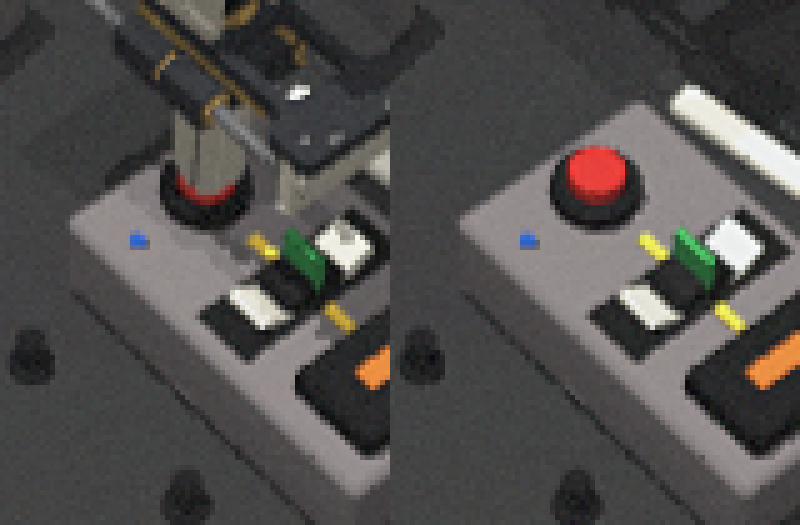

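Run:
```python
from h import *
d=cam('scene'); a=cv2.imread('pics/scene0.png'); m=cv2.absdiff(a,d['img']).max(2)>60
print('changed px around charger',m[225:420,290:560].sum(), robot.current_t())
robot.hand_in()
```

```text
changed px around charger 59 20.9917
the job is handed in; nothing more can be done
```

The job is done and handed in at about 21 s. On the smaller charger, I flicked the thumbwheel three clicks to the back, which brought the green rib upright. I then pressed the red start button once.

- **Wheel:** after the third stroke, and again after the press, the picture showed green standing straight up between the yellow marks. The first stroke showed no visible change, since green was still hidden inside. The later clicks show it did give one click, so the wheel started 3 short.
- **Start button:** the fingertip met it at about z = 80 mm and it bottomed out at about 74 mm with 11 N, which is its full 6 mm travel. It sprang back afterwards. Contact came about 3 mm higher than the 77 mm I had measured from the pictures.
- **Surroundings:** the charger and the nearby things looked unmoved. Comparing that area with the first picture gave only 59 changed pixels, which fits the wheel's new colour, though I did not check them one by one. The arm ended clear of everything.

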